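# Draw the blue parts tote to the front of the shelf with the pull hook

### The job

Take the pull hook from its rest, reach in under the wire shelf, hook it over the front wall of the blue tote and drag the tote forward until its front wall stands over the yellow tape, facing roughly straight out. Then lay the hook back in both forks of its rest as you found it and let go. Only the hook may touch the blue tote, and leave the grey tote, bottle, jar and spool where they are.

Things in the scene. Friction and masses are not known exactly. Their poses are not given: they have to be found in the camera images.
- hook_grip (a point): Pull hook, 0.07 kg: middle of its red handle, on the shaft's centre line. Axes: x along the shaft to the tip, y across the handle's flat sides, tip points to -z. Handle x -30 to 45 mm, 16 wide (y, to grip), 24 high. Black collar 30 x 30 x 6 at x 48; shaft 10 x 10 on to x 168. At the start it lies in the rest, x sloping 50 degrees down, tip plate below.
- hook_tip (a point): Middle of the lower edge of the hook's steel tip plate, at (165, 0, -30) mm from hook_grip in the hook's axes; same axes. The plate is at the shaft's end: x 162 to 168 mm, 40 mm wide in y, z from +5 to -30 mm, so it reaches 25 mm below the shaft's underside.
- rest: Fixed steel rest holding the hook at 50 degrees. Origin on the table under the seated hook_grip; x level towards the tip side, z up. Base plate 120 x 90 x 8 mm, two posts with forks open at the top; hook goes in and out straight up and down (80 mm clears). Slots 12 mm wide at the bottom, flaring to 25 mm; cheeks reach 15 mm above the shaft's centre line.
- rest_seat (a point): Point of the rest 165 mm above the table where hook_grip lies at the start; axes as the rest. The forks hold the shaft about 60 and 98 mm along it from hook_grip, each 16 mm long. The collar rests on the upper fork, which keeps the hook from sliding down its slope.
- shelf: Fixed shelf. Origin on the table; x into the shelf (away from robot), y left, z up. Grey deck 25 mm high, x -150 to 210, y -210 to 210 mm. Yellow tape across the deck, x -135 to -95. Wire deck above, x -93 to 208, underside 168, top 174 mm above the table, wires 25 apart; 14 mm posts at x -75 and 195, y -200 and 200. Stock boxes on its rear.
- blue_lip (a point): Blue tote: middle of the top edge of its front wall, at the outer face. Axes: x into the shelf, y left, z up. Open box 180 (x) x 130 (y) x 75 mm, walls 5 mm; rim 100 mm above the table. Front 95 mm of it is empty, fixed part boxes to 40 mm high behind. About 0.5 kg, slides on the deck. In the left or right half, front 55 to 105 mm behind the front wire.
- grey_lip (a point): The same point of the grey tote, of the same size and shape, which stands beside the blue one and must stay.
- cleaner_bottle: White bottle, 60 mm across and 140 mm high, loose on the table; origin at the centre of its underside.
- flux_jar: Amber jar with a black cap, 56 mm across and 60 mm high, loose on the table; origin at the centre of its underside.
- wire_spool: Orange wire spool standing on end, 56 mm across and 40 mm high, loose on the table; origin at the centre of its underside.
Things that resemble listed ones, but are neither listed nor needed, are in the scene too. There is more than one size of the part that bears hook_grip; the job needs the largest.

How it is judged:
By the outcome, as a careful person would: the job done as asked, in the order asked, and still so for the second after the job is handed in, with the robot touching nothing.
It also fails if it takes over 69 s, if anything falls off the work surface, if the arm or the gripper's body presses on something with over 40 N, if the wrist force passes 120 N, or if a joint passes its speed limit or range.

### The arm

A 7-joint arm with a two-finger parallel gripper is mounted at the origin on the work surface. World frame = base frame: x ahead of the robot, y to its left, z up, the work surface at z = 0. Lengths are in m, angles in rad, forces in N, time in s.
With the tool pointing down it reaches from about 0.4 to 0.85 m from the base axis. Payload 10.4 kg.
Tool frame: the origin (TCP) lies at the very end of the fingers, on their centre line; the grasp point (between the pads) lies 19 mm behind it; z points along the fingers, y is the line along which they close (so a half turn about z gives the same grasp; the last joint's range is limited). The gripper opens to 85 mm and grips with 20 to 120 N. Pads are 22 mm wide; open, the fingers measure 114 mm over their backs; the gripper's body (76 mm by 85 mm) begins 54 mm behind the grasp point. The pads swing forward as they close: fully open they stand 13 mm farther back than shut.
Start: joints at [-0.023, 0.332, -0.065, 1.46, 0.022, 1.35, -0.088], TCP at [0.625, 0, 0.203] pointing down, gripper open.
Joint ranges: [-2.6, 2.6], [-0.5, 2.12], [-1.47, 1.34], [0.16, 2.42], [-1.27, 4.41], [0.06, 2.06], [-2.6, 2.6]. Speed limits (rad/s): [2.22, 2.22, 2.79, 2.79, 3.14, 3.14, 3.14].

### API

Orientations are given as a unit quaternion [x, y, z, w].
In Python, from workcell import * gives the robot as it stands.
- The arm moves only by the tool step_arm, never from a script. Its argument "commands" is one flat list of numbers, 7 for each row, row after row: the finger opening in mm, from 0 to 85.4, then the shift along the world's x, y, z as a fraction of full scale, then the turn, a rotation vector about the world's x, y, z as a fraction of full scale. A call has exactly 10 rows; each row is the pose to reach, as a shift and turn from the pose commanded when the call began, turning the shorter way round; what a row does not reach only later rows make up. Full scale, the value 1, is 0.6 m for a shift and pi rad for a turn. A row lasts 1/8 s, in which the tool goes at most 62.5 mm and 10.7 degrees, less where a joint would pass 70% of its speed; a pose out of reach is approached as far as the arm can. A call with a number of a shift or a turn outside -1 to 1 is refused whole. A call with a gripper value outside its range is refused whole. The fingers move at their own pace and stop on an object; "squeeze" is the grip in N (left out, the last holds). Time passes only in rows, so rows that repeat a pose let the fingers close, or fill a call up. It gives the time, the measured TCP pose, the force, the opening and the grip force at its end, in the units of the state.
- get_obs(): the state, without advancing time (a new reading comes with each control period).
- camera(name): name is "scene" or "side" or "wrist"; returns the picture (480x640x3 uint8, red, green, blue); there is no depth.
- camera_params(name): a dict with "mtx" (3x3 intrinsics, pixels), "extrinsics" (4x4, takes a point from world to camera coordinates); the wrist camera has in their place "tool_from_camera" (4x4, takes a point from camera to tool coordinates, whose origin is the TCP and whose axes are the flange's). Camera axes: x right, y down, z forward; pixel columns grow to the right and rows downward; lengths in m; the calibration is good to about 2 mm. A picture is of the moment at which its call begins: read the wrist's pose just before it. camera_params takes no time and is no camera call.
- hand_in(): hands the job in; it is judged then, once.
The state is a dict: "clock": time; "joint_pos": joint angles; "joint_velocities": joint speeds; "tau": joint torques, N m; "position": TCP position; "ee_rot": TCP orientation; "ft_force": force on the tool from outside, world axes, zero at the start; "torque": the same for the moment, N m; "grip_width": opening from 0.0 (shut) to 1.0 (fully open); "grasp_force": force on a finger pad.
Only numpy, scipy, OpenCV 4.12 (cv2) and the standard library are available. Lean on these libraries where they do the work, as an engineer would, in place of code of your own. Each camera call takes 0.05 s, during which the arm holds its last target. There are 200 camera calls.

## Working session

There is one attempt and no reset: what is moved stays moved. The work goes in short steps, Python scripts to look and compute and a tool call to move; the robot and the scene stay as the last step left them, time stands still between calls to the robot, and variables do not carry over. Pictures are saved under pics/ and viewed, at most 10 in all, crops included, and the job is handed in when it is done.

Besides the shell and the picture viewer there is one more tool, called after ">>>" by a JSON object that holds its "method" and its "body", one argument or row to a line. step_arm: Moves the arm, as the interface text tells. Its arguments: {"type":"object","properties":{"commands":{"type":"array","items":{"type":"number"}},"squeeze":{"type":"number"}},"required":["commands"]}

```bash
mkdir -p pics; cat > h.py <<'E'
from workcell import *
import numpy as np, cv2
def snap(n,f):
    im=camera(n); cv2.imwrite('pics/'+f,im[:,:,::-1]); return im
E
python3 - <<'E'
from h import *
np.set_printoptions(precision=4,suppress=True)
for n in("scene","side","wrist"):
    o=get_obs(); snap(n,n+"0.png"); print(n,camera_params(n))
print(o['position'],o['ee_rot'],o['clock'])
E
```

```text
scene {'mtx': array([[481.0677,   0.    , 322.3536],
       [  0.    , 481.0677, 243.3836],
       [  0.    ,   0.    ,   1.    ]]), 'extrinsics': array([[-0.8054,  0.5925, -0.0142,  0.4501],
       [ 0.4336,  0.5727, -0.6957, -0.1178],
       [-0.4041, -0.5665, -0.7182,  1.5328],
       [ 0.    ,  0.    ,  0.    ,  1.    ]])}
side {'mtx': array([[454.8661,   0.    , 322.8295],
       [  0.    , 454.8661, 238.7876],
       [  0.    ,   0.    ,   1.    ]]), 'extrinsics': array([[ 0.9895, -0.1443, -0.0071, -0.5498],
       [-0.1143, -0.7522, -0.6489,  0.1104],
       [ 0.0883,  0.6429, -0.7608,  1.0528],
       [ 0.    ,  0.    ,  0.    ,  1.    ]])}
wrist {'mtx': array([[342.7167,   0.    , 321.5992],
       [  0.    , 342.7167, 239.6174],
       [  0.    ,   0.    ,   1.    ]]), 'tool_from_camera': array([[ 0.0001, -0.9483, -0.3174,  0.0809],
       [ 1.    , -0.0001,  0.0007, -0.001 ],
       [-0.0007, -0.3174,  0.9483, -0.1703],
       [ 0.    ,  0.    ,  0.    ,  1.    ]])}
[0.6246 0.     0.2024] [ 0.7071  0.7071 -0.0005 -0.0005] 0.1
```

View pics/scene0.png

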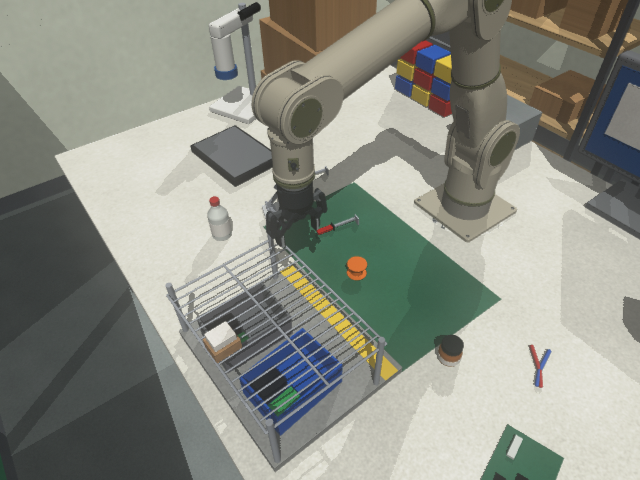

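View pics/side0.png

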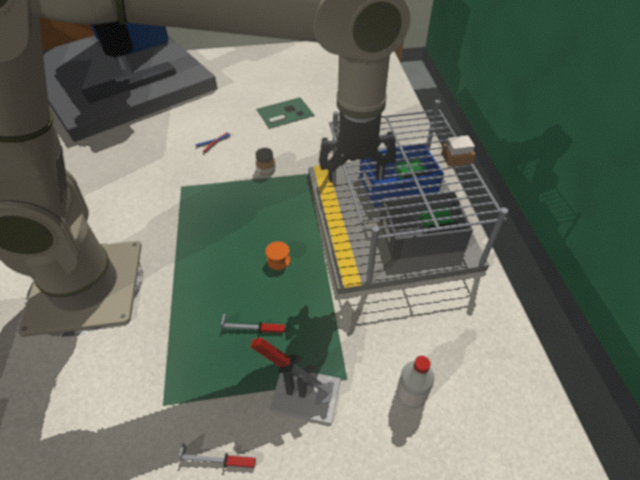

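The side view shows the rest with the hook at about (270,350)-(330,390), the blue tote in the left half at about (400,170) and loose smaller hooks at (250,327) and (215,460). I'll zoom in on the rest and the shelf.

```bash
python3 - <<'E'
import cv2,numpy as np
a=cv2.imread('pics/side0.png')
c1=cv2.resize(a[320:440,230:390],None,fx=5,fy=5,interpolation=cv2.INTER_CUBIC)
cv2.imwrite('pics/c1.png',c1)
c2=cv2.resize(a[90:310,290:530],None,fx=2.7,fy=2.7,interpolation=cv2.INTER_CUBIC)
cv2.imwrite('pics/c2.png',c2)
E
```

```text
(no output)
```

View pics/c1.png

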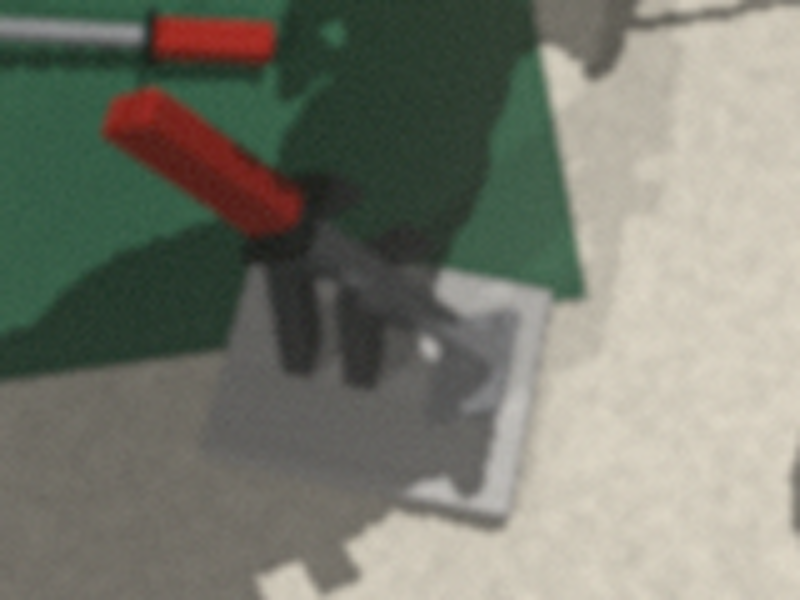

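View pics/c2.png

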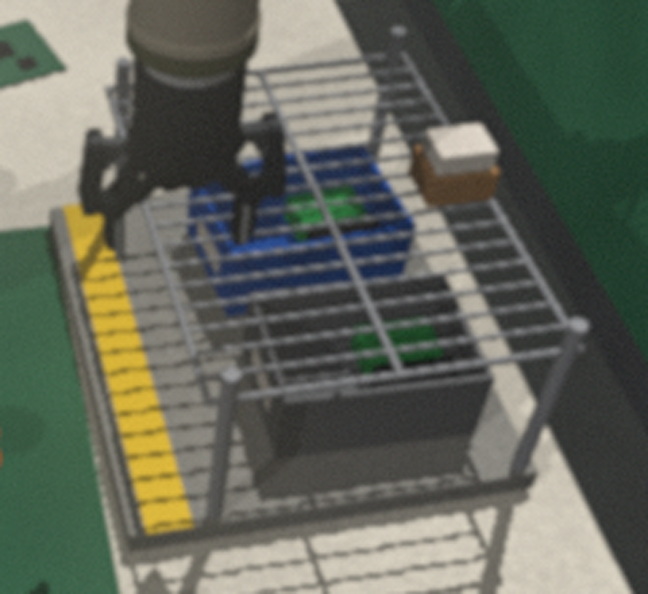

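c1 shows the red handle running from its upper end at (130,110) to the collar at (290,220), with base-plate corners at (550,290), (505,520), (205,455) and (255,265). c2 shows the deck's front corners at (52,212) and (128,545), and the blue tote's front right vertical edge near (230,290). Next I'll fit the shelf and rest poses.

```bash
cat >> h.py <<'E'
from scipy.optimize import least_squares
from scipy.spatial.transform import Rotation as R
CP={n:camera_params(n) for n in("scene","side")}
def proj(n,p):
    c=CP[n]; q=np.atleast_2d(p)@c['extrinsics'][:3,:3].T+c['extrinsics'][:3,3]
    u=q@c['mtx'].T; return u[:,:2]/u[:,2:]
def pl(s,p):  # planar pose (x,y,yaw) applied to points
    p=np.atleast_2d(p); c,k=np.cos(s[2]),np.sin(s[2])
    return np.c_[s[0]+c*p[:,0]-k*p[:,1],s[1]+k*p[:,0]+c*p[:,1],p[:,2]]
def fit(n,pts,px,x0):
    r=least_squares(lambda s:(proj(n,pl(s,pts))-px).ravel(),x0,loss='soft_l1'); return r.x,r.fun.reshape(-1,2)
def hook2rest(p):
    a=np.radians(50);p=np.atleast_2d(p)
    return np.c_[p[:,0]*np.cos(a)+p[:,2]*np.sin(a),p[:,1],.165-p[:,0]*np.sin(a)+p[:,2]*np.cos(a)]
E
python3 - <<'E'
from h import *
np.set_printoptions(precision=3,suppress=True)
px=np.array([[128,540],[52,212],[530,478],[190,526],[148,534],[66,207]])/2.7+[290,90]
pts=np.array([[-150,-210,25],[-150,210,25],[210,-210,25],[-95,-210,25],[-135,-210,25],[-135,210,25]])/1000
s,f=fit('side',pts,px,[.8,0,0]); print('shelf',s,'\n',f)
# hook in rest: handle top-end, collar, shaft at fork ends, tip
px=np.array([[128,112],[283,225],[425,310],[465,340]])/5+[230,320]
pts=hook2rest(np.array([[-30,0,0],[48,0,0],[120,0,0],[150,0,0]])/1000)
s2,f=fit('side',pts,px,[.6,-.35,0]); print('rest',s2,'\n',f)
pc=np.array([[550,290],[505,515],[205,450],[255,265]])/5+[230,320]
r=least_squares(lambda v:(proj('side',pl(v[:3],np.array([[.06,.045,.008],[.06,-.045,.008],[-.06,-.045,.008],[-.06,.045,.008]])))-pc).ravel(),[.6,-.35,0]);print('plate',r.x,r.fun)
# tote lip guess
px=np.array([[235,310],[222,248],[412,225]])/2.7+[290,90]
pts=np.array([[0,-65,-75],[0,-65,0],[180,-65,0]])/1000+[0,0,.1]
print('lip',*fit('side',pts,px,[.8,.1,0]))
E
```

```text
shelf [0.716 0.102 0.024] 
 [[-0.409 -0.707]
 [-0.295 -1.497]
 [ 3.915 -0.197]
 [ 0.763  0.941]
 [-1.207  0.547]
 [-0.222 -0.262]]
rest [ 0.418 -0.31  -0.334] 
 [[-0.53   0.344]
 [ 0.471 -1.037]
 [-1.082 -0.236]
 [ 1.424  0.731]]
plate [ 0.474 -0.332 -0.318] [-0.043 -0.039  1.741  1.076 -1.422  2.948 -0.333 -4.754]
lip [0.701 0.203 0.043] [[-5.664 -0.747]
 [ 1.392  0.831]
 [ 0.129 -0.069]]
```

```bash
cat >> h.py <<'E'
D=np.diag([1.,-1,-1])
def tool(yaw,th): return R.from_matrix(R.from_euler('ZY',[yaw,th]).as_matrix()@D)
def tcp_for(grip,Rt,off=.019): return np.array(grip)+off*Rt.as_matrix()[:,2]
def cmd(p,Rt,o=None):
    o=o or get_obs(); d=(np.array(p)-o['position'])/.6
    w=(Rt*R.from_quat(o['ee_rot']).inv()).as_rotvec(); print('d',d.round(4),'w',(w/np.pi).round(4),'deg',np.degrees(np.linalg.norm(w)).round(1))
E
python3 - <<'E'
from h import *
Rt=tool(-.33,np.radians(35))
p=tcp_for([.418,-.31,.165+.0],Rt)-.12*Rt.as_matrix()[:,2]
print(p); cmd(p,Rt)
cmd([.5,-.2,.35],tool(-.33,np.radians(10)))
E
```

```text
[ 0.47280539 -0.32877221  0.24773436]
d [-0.2532 -0.5479  0.0754] w [-0.1318  0.1838 -0.5835] deg 112.6
d [-0.2078 -0.3333  0.2458] w [-0.038   0.0525 -0.6033] deg 109.2
```

>>> {"method": "step_arm", "body": {
  "commands": [85,-0.1,-0.1,0.24,-0.038,0.0525,-0.58,85,-0.2,-0.3,0.25,-0.038,0.0525,-0.6,85,-0.2,-0.33,0.25,-0.038,0.0525,-0.6,85,-0.2,-0.33,0.25,-0.038,0.0525,-0.6,85,-0.2,-0.33,0.25,-0.038,0.0525,-0.6,85,-0.2,-0.33,0.25,-0.038,0.0525,-0.6,85,-0.2,-0.33,0.25,-0.038,0.0525,-0.6,85,-0.2,-0.33,0.25,-0.038,0.0525,-0.6,85,-0.2,-0.33,0.25,-0.038,0.0525,-0.6,85,-0.2,-0.33,0.25,-0.038,0.0525,-0.6]
}}

```text
clock: 1.4
position: [0.505, -0.1979, 0.3528]
ee_rot: [0.985, -0.151, -0.086, -0.014]
ft_force: [-0.4, -0.7, 0.1]
grip_width: 0.993
grasp_force: 0.0
```

```bash
python3 - <<'E'
from h import *
o=get_obs(); print(o['joint_pos'],o['position'])
Rt=tool(-.33,np.radians(35))
p=tcp_for([.418,-.31,.165],Rt)-.13*Rt.as_matrix()[:,2]
cmd(p,Rt)
E
```

```text
[ 0.08513311  0.26029846  0.26783159  1.26780724 -0.06274943  1.79662138
 -1.53384698] [ 0.50499035 -0.19786429  0.35281232]
d [-0.0446 -0.2213 -0.1615] w [ 0.0431  0.1321 -0.0079] deg 25.0
```

>>> {"method": "step_arm", "body": {
  "commands": [85,-0.045,-0.11,-0.06,0.043,0.132,-0.008,85,-0.045,-0.221,-0.16,0.043,0.132,-0.008,85,-0.045,-0.221,-0.16,0.043,0.132,-0.008,85,-0.045,-0.221,-0.16,0.043,0.132,-0.008,85,-0.045,-0.221,-0.16,0.043,0.132,-0.008,85,-0.045,-0.221,-0.16,0.043,0.132,-0.008,85,-0.045,-0.221,-0.16,0.043,0.132,-0.008,85,-0.045,-0.221,-0.16,0.043,0.132,-0.008,85,-0.045,-0.221,-0.16,0.043,0.132,-0.008,85,-0.045,-0.221,-0.16,0.043,0.132,-0.008]
}}

```text
clock: 2.65
position: [0.473, -0.3287, 0.2504]
ee_rot: [0.943, -0.154, -0.291, -0.047]
ft_force: [0.4, -0.4, -0.1]
grip_width: 0.993
grasp_force: 0.0
```

```bash
python3 - <<'E'
from h import *
o=get_obs(); print(o['joint_pos'].round(3),o['position'],o['joint_velocities'].round(3))
w=snap('wrist','w1.png'); s=snap('side','s1.png')
c=cv2.resize(s[90:310,290:530,::-1],None,fx=2.7,fy=2.7,interpolation=cv2.INTER_CUBIC); cv2.imwrite('pics/s1c.png',c)
E
```

```text
[ 0.243  0.734  0.454  0.979 -0.113  2.058 -1.238] [ 0.47300309 -0.32866815  0.25036592] [ 0.     0.003  0.002 -0.002 -0.    -0.002 -0.001]
```

View pics/w1.png

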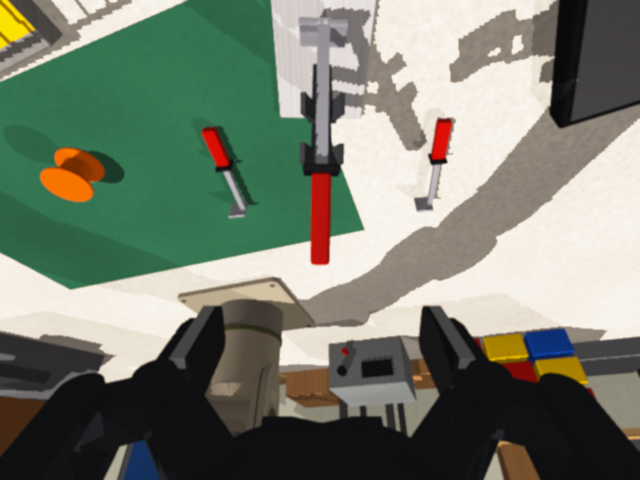

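View pics/s1c.png

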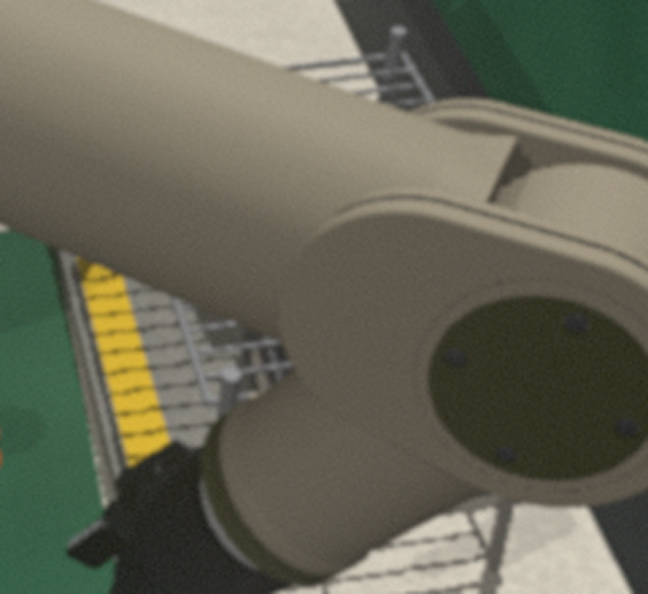

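The wrist view shows the hook centred: handle from (320,263) to (321,172), collar at about (321,158) and tip plate near (323,27). The arm blocks the side view. Joint 6 is at its limit, so I'll fit the arm's kinematics and refine the rest pose.

```bash
cat >> h.py <<'E'
def wproj(o,p):
    c=camera_params('wrist'); T=np.eye(4);T[:3,:3]=R.from_quat(o['ee_rot']).as_matrix();T[:3,3]=o['position']
    M=np.linalg.inv(T@c['tool_from_camera']); q=np.atleast_2d(p)@M[:3,:3].T+M[:3,3]; u=q@c['mtx'].T; return u[:,:2]/u[:,2:]
def fk(q,k,s=-1):
    rz=lambda a:R.from_rotvec([0,0,a]); ry=lambda a:R.from_rotvec([0,a,0])
    r=rz(s*q[0]); p=np.array([0,0,k[0]]); r=r*ry(q[1]); p=p+r.apply([k[4],0,k[1]]); r=r*rz(s*q[2])*ry(q[3])
    p=p+r.apply([k[5],0,k[2]]); r=r*rz(s*q[4])*ry(q[5]); p=p+r.apply([0,0,k[3]]); return p,r*rz(s*q[6])
E
python3 - <<'E'
from h import *
np.set_printoptions(precision=4,suppress=True)
o=get_obs()
px=np.array([[320,263],[321,173],[322,30]]); pts=hook2rest(np.array([[-30,0,3],[45,0,6],[165,0,5]])/1000)
r=least_squares(lambda s:(wproj(o,pl(s,pts))-px).ravel(),[.418,-.31,-.33]);print('rest',r.x,r.fun)
Q=[[-0.023,.332,-.065,1.46,.022,1.35,-.088],[.08513,.2603,.26783,1.26781,-.06275,1.79662,-1.53385],o['joint_pos']]
P=[[.6246,0,.2024],[.50499,-.19786,.35281],o['position']]
for s in(-1,1):
    k=least_squares(lambda k:np.concatenate([fk(q,np.r_[k,0,0],s)[0]-p for q,p in zip(Q,P)]),[.35,.45,.45,.4]);print(s,k.x,k.fun)
print(fk(o['joint_pos'],np.zeros(6))[1].as_quat(),o['ee_rot'])
E
```

```text
rest [ 0.414  -0.3089 -0.3359] [ 0.0472  4.2076 -0.1607  3.3544  0.1098 -4.2246]
-1 [0.3121 0.2779 0.5361 0.2609] [-0.0129  0.0486 -0.0058  0.0277  0.0266 -0.0016  0.0035  0.0213  0.0074]
1 [ 0.0572  2.5063 -0.0767  2.1484] [ 0.1183 -0.0115  0.0926 -0.2896  0.1134  0.0065 -0.0557  0.3042 -0.0991]
[ 0.7755  0.558  -0.1725 -0.2396] [ 0.943  -0.1538 -0.2914 -0.0475]
```

```bash
python3 - <<'E'
from h import *
Rt=tool(-.335,np.radians(27)); g=[.416,-.309,.165]
p=tcp_for(g,Rt); print(p)
cmd(p-.11*Rt.as_matrix()[:,2],Rt);cmd(p-.05*Rt.as_matrix()[:,2],Rt); cmd(p,Rt)
E
```

```text
[ 0.40785369 -0.3061641   0.14807088]
d [-0.03    0.0102 -0.007 ] w [-0.0132 -0.0386 -0.0037] deg 7.4
d [-0.0729  0.0252 -0.0961] w [-0.0132 -0.0386 -0.0037] deg 7.4
d [-0.1086  0.0376 -0.1703] w [-0.0132 -0.0386 -0.0037] deg 7.4
```

>>> {"method": "step_arm", "body": {
  "commands": [50,-0.03,0.0102,-0.007,-0.0132,-0.0386,-0.0037,50,-0.03,0.0102,-0.007,-0.0132,-0.0386,-0.0037,50,-0.05,0.017,-0.05,-0.0132,-0.0386,-0.0037,50,-0.073,0.025,-0.096,-0.0132,-0.0386,-0.0037,50,-0.085,0.029,-0.12,-0.0132,-0.0386,-0.0037,50,-0.097,0.033,-0.145,-0.0132,-0.0386,-0.0037,50,-0.1086,0.0376,-0.17,-0.0132,-0.0386,-0.0037,50,-0.1086,0.0376,-0.17,-0.0132,-0.0386,-0.0037,50,-0.1086,0.0376,-0.17,-0.0132,-0.0386,-0.0037,50,-0.1086,0.0376,-0.17,-0.0132,-0.0386,-0.0037]
}}

```text
clock: 4.0
position: [0.4085, -0.3065, 0.1489]
ee_rot: [0.959, -0.162, -0.23, -0.039]
ft_force: [0.1, -0.0, 0.7]
grip_width: 0.585
grasp_force: 0.0
```

```bash
python3 - <<'E'
from h import *
o=get_obs(); print(o['joint_pos'].round(3),o['position'],o['ee_rot'])
w=snap('wrist','w2.png')
a=wproj(o,pl([.416,-.309,-.335],hook2rest(np.array([[-.03,0,0.012],[0,0,.012],[.045,0,.012],[.165,0,.005]])))); print(a)
m=cv2.inRange(cv2.cvtColor(w,cv2.COLOR_RGB2HSV),(0,150,80),(8,255,255))|cv2.inRange(cv2.cvtColor(w,cv2.COLOR_RGB2HSV),(174,150,80),(180,255,255))
n,l,st,c=cv2.connectedComponentsWithStats(m); print([(x,y.round()) for x,y in zip(st.tolist(),c) if x[4]>300])
E
```

```text
[ 0.178  0.524  0.451  1.458 -0.09   1.66  -1.267] [ 0.40849674 -0.30645354  0.14890807] [ 0.95890018 -0.16207258 -0.22967387 -0.03863721]
[[319.04572857 367.39048707]
 [319.1166156  300.67335195]
 [319.21903379 204.27985347]
 [319.55524708 -21.3741493 ]]
[([0, 0, 640, 480, 299924], array([319., 239.])), ([468, 136, 32, 56, 1104], array([484., 164.])), ([160, 151, 41, 53, 1138], array([180., 176.])), ([303, 203, 35, 159, 5016], array([320., 282.]))]
```

View pics/w2.png

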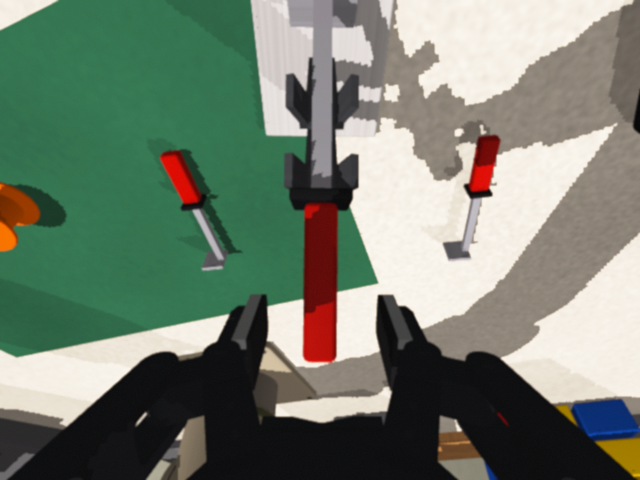

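The handle spans rows 203 to 362 against a predicted 204 to 367, centred between the pads. I'll add about 10° of tilt for better reach later, then grip.

```bash
python3 - <<'E'
from h import *
Rt=tool(-.335,np.radians(37)); g=[.416,-.309,.165]
cmd(tcp_for(g,Rt),Rt)
E
```

```text
d [-0.0053  0.0019  0.0017] w [ 0.0184  0.0527 -0.0001] deg 10.1
```

>>> {"method": "step_arm", "body": {
  "commands": [50,-0.0053,0.0019,0.0017,0.0184,0.0527,0,50,-0.0053,0.0019,0.0017,0.0184,0.0527,0,50,-0.0053,0.0019,0.0017,0.0184,0.0527,0,10,-0.0053,0.0019,0.0017,0.0184,0.0527,0,10,-0.0053,0.0019,0.0017,0.0184,0.0527,0,10,-0.0053,0.0019,0.0017,0.0184,0.0527,0,10,-0.0053,0.0019,0.0017,0.0184,0.0527,0,10,-0.0053,0.0019,0.0017,0.0184,0.0527,0,10,-0.0053,0.0019,0.0017,0.0184,0.0527,0,10,-0.0053,0.0019,0.0017,0.0184,0.0527,0],
  "squeeze": 60
}}

```text
clock: 5.3
position: [0.4044, -0.305, 0.1506]
ee_rot: [0.935, -0.158, -0.313, -0.053]
ft_force: [-1.8, 1.3, 7.5]
grip_width: 0.158
grasp_force: 58.7
```

```bash
python3 - <<'E'
from h import *
o=get_obs(); print(o['joint_pos'].round(3),o['position'],o['ee_rot'],o['grip_width']*85.4,o['grasp_force'])
np.savez('grasp.npz',p=o['position'],q=o['ee_rot'])
m=R.from_quat(o['ee_rot']).as_matrix(); print(np.arctan2(m[1,0],m[0,0]),np.degrees(np.arcsin(-m[2,0])))
E
```

```text
[ 0.2    0.663  0.447  1.328 -0.085  1.829 -1.253] [ 0.40443892 -0.30498307  0.15063499] [ 0.93496398 -0.15826432 -0.31301628 -0.05306195] 13.506562587989608 58.69414596352726
-0.33530719432711104 37.02141790864216
```

>>> {"method": "step_arm", "body": {
  "commands": [10,0,0,0.03,0,0,0,10,0,0,0.07,0,0,0,10,0,0,0.12,0,0,0,10,0,0,0.17,0,0,0,10,0,0,0.22,0,0,0,10,0,0,0.27,0,0,0,10,0,0,0.3,0,0,0,10,0,0,0.3,0,0,0,10,0,0,0.3,0,0,0,10,0,0,0.3,0,0,0]
}}

```text
clock: 6.55
position: [0.4023, -0.295, 0.3404]
ee_rot: [0.95, -0.159, -0.267, -0.015]
ft_force: [0.0, -0.2, -0.9]
grip_width: 0.152
grasp_force: 61.7
```

```bash
cat >> h.py <<'E'
try:
    G=np.load('grasp.npz'); Rg=R.from_quat(G['q']); Rh=R.from_euler('ZY',[-.335,np.radians(50)])
    tH=Rg.inv().apply(np.array([.416,-.309,.165])-G['p']); RtH=Rg.inv()*Rh   # hook in tool
except OSError: pass
def hookgo(grip,yaw,pitch=0,show=1):   # tool target for a hook pose (pitch down, rad)
    Rt=R.from_euler('ZY',[yaw,pitch])*RtH.inv(); p=np.array(grip)-Rt.apply(tH); cmd(p,Rt); return p,Rt
def hooknow(o):
    r=R.from_quat(o['ee_rot']); return o['position']+r.apply(tH), r*RtH
E
python3 - <<'E'
from h import *
o=get_obs(); print(o['joint_pos'].round(3),hooknow(o)[0],o['ft_force'],o['grip_width'])
# standoff in front of the shelf: grip 
hookgo([.45,.1,.30],.03)
hookgo([.45,-.1,.32],.03)
E
```

```text
[-0.139  0.577  0.987  1.195 -0.174  2.058 -1.073] [ 0.41265859 -0.29748944  0.35592573] [ 0.0323501  -0.15117805 -0.90729478] 0.15199476281980392
d [ 0.0848  0.6586 -0.0983] w [-0.0176 -0.2448  0.1113] deg 48.5
d [ 0.0848  0.3252 -0.0649] w [-0.0176 -0.2448  0.1113] deg 48.5
```

>>> {"method": "step_arm", "body": {
  "commands": [10,0.085,0.1,0,-0.0176,-0.2448,0.1113,10,0.085,0.2,0,-0.0176,-0.2448,0.1113,10,0.085,0.3,0,-0.0176,-0.2448,0.1113,10,0.085,0.32,0,-0.0176,-0.2448,0.1113,10,0.085,0.32,0,-0.0176,-0.2448,0.1113,10,0.085,0.32,0,-0.0176,-0.2448,0.1113,10,0.085,0.32,0,-0.0176,-0.2448,0.1113,10,0.085,0.32,0,-0.0176,-0.2448,0.1113,10,0.085,0.32,0,-0.0176,-0.2448,0.1113,10,0.085,0.32,0,-0.0176,-0.2448,0.1113]
}}

```text
clock: 7.8
position: [0.4538, -0.1034, 0.3404]
ee_rot: [0.994, 0.014, 0.113, -0.0]
ft_force: [0.2, -0.1, -1.2]
grip_width: 0.154
grasp_force: 61.6
```

```bash
python3 - <<'E'
from h import *
o=get_obs(); print(o['joint_pos'].round(3),hooknow(o)[0],hooknow(o)[1].as_euler('ZYX'))
w=snap('wrist','w3.png'); s=snap('side','s2.png'); c=snap('scene','c3.png')
a=cv2.resize(s[90:310,290:530,::-1],None,fx=1.65,fy=1.65,interpolation=cv2.INTER_CUBIC)
b=cv2.resize(c[230:460,160:420,::-1],None,fx=1.5,fy=1.55,interpolation=cv2.INTER_CUBIC)
H=max(a.shape[0],b.shape[0]); P=np.zeros((H,a.shape[1]+b.shape[1],3),np.uint8); P[:a.shape[0],:a.shape[1]]=a;P[:b.shape[0],a.shape[1]:]=b
print(P.shape,a.shape); cv2.imwrite('pics/m1.png',P)
E
```

```text
[-0.82  -0.444  0.692  1.826  0.309  1.44  -1.694] [ 0.45070366 -0.10341929  0.35897282] [ 0.02827497  0.00099981 -0.00274419]
(363, 786, 3) (363, 396, 3)
```

View pics/m1.png

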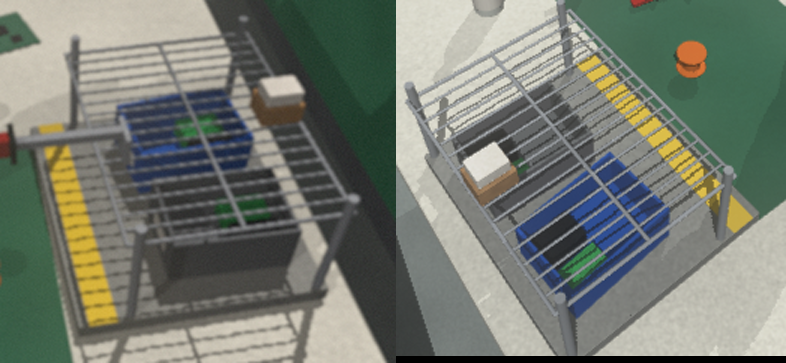

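In the side half of the mosaic the blue rim corners are about (118,103), (133,150), (251,135) and (238,92). In the scene half they are about (610,155), (670,210) and (518,230).

```bash
python3 - <<'E'
from h import *
np.set_printoptions(precision=3,suppress=True)
F=lambda x,y:np.array([x,y])
A=np.array([[118,103],[133,150],[251,135],[238,92]])/1.65+[290,90]
B=(np.array([[610,155],[670,210],[518,232]])-[396,0])/[1.5,1.55]+[160,230]
pa=np.array([[0,.065,.1],[0,-.065,.1],[.18,-.065,.1],[.18,.065,.1]]); pb=np.array([[0,-.065,.1],[0,.065,.1],[.18,-.065,.1]])
r=least_squares(lambda s:np.r_[(proj('side',pl(s,pa))-A).ravel(),(proj('scene',pl(s,pb))-B).ravel()],[.7,.2,0],loss='soft_l1')
print(r.x,r.fun.reshape(-1,2))
# shelf from scene: tape/deck points + front post tops, check
S=np.array([.716,.102,.024])
chk=np.array([[-.15,-.21,.025],[-.15,.21,.025],[-.135,.21,.025],[-.075,.2,.174],[-.075,-.2,.174],[.195,.2,.174]])
print((proj('side',pl(S,chk))-[290,90])*1.65,(proj('scene',pl(S,chk))-[160,230])*[1.5,1.55]+[396,0])
c=cv2.imread('pics/s2.png')[90:310,290:530]; d=cv2.imread('pics/c3.png')[230:460,160:420]
k=3;c=cv2.resize(c,None,fx=1.65,fy=1.65);d=cv2.resize(d,None,fx=1.5,fy=1.55)
for img,n,o,sc in((c,'side',[290,90],[1.65,1.65]),(d,'scene',[160,230],[1.5,1.55])):
    f=lambda s,p:((proj(n,pl(s,np.array(p)))-o)*sc).round().astype(int).reshape(-1,1,2)
    cv2.polylines(img,[f(r.x,[[0,.065,.1],[0,-.065,.1],[.18,-.065,.1],[.18,.065,.1]])],1,(0,255,255),1)
    cv2.polylines(img,[f(S,[[-.15,-.21,.025],[-.15,.21,.025],[.21,.21,.025],[.21,-.21,.025]])],1,(255,0,255),1)
P=np.zeros((363,786,3),np.uint8);P[:c.shape[0],:396]=c;P[:d.shape[0],396:]=d[:, :390];cv2.imwrite('pics/m2.png',P)
E
```

```text
[0.702 0.198 0.1  ] [[ -1.034  -1.   ]
 [  5.359   2.882]
 [  1.502  -0.139]
 [-10.254  -4.923]
 [  0.928  -0.641]
 [  0.335   1.49 ]
 [ -2.496  -1.705]]
[[ 77.331 329.112]
 [ 31.154 127.254]
 [ 39.832 126.237]
 [ 76.797  52.32 ]
 [138.358 244.417]
 [243.082  34.444]] [[598.668  47.596]
 [756.574 211.343]
 [749.503 216.938]
 [722.71  179.559]
 [560.607  10.843]
 [555.967 303.914]]
```

View pics/m2.png

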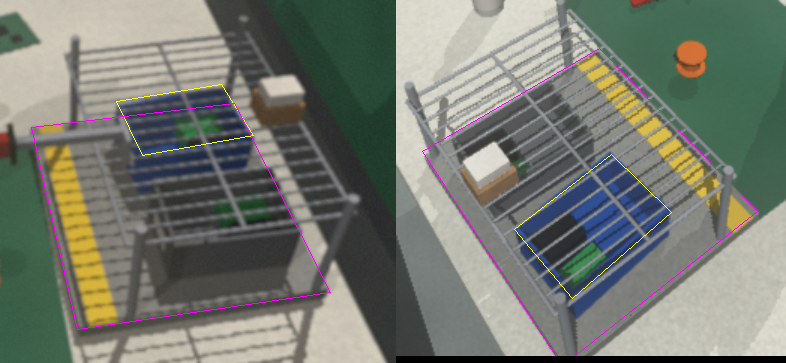

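Shelf outline fits well. The tote's yaw is still uncertain, so I'll fit it by silhouette against the blue mask in both views.

```bash
cat > tote.py <<'E'
from h import *
from scipy.optimize import minimize
def tote(ims,x0,ext=0):
    M={}
    for n,im in ims.items():
        h=cv2.cvtColor(im,cv2.COLOR_RGB2HSV); m=cv2.inRange(h,(108,120,40),(125,255,255))
        m=cv2.morphologyEx(m,cv2.MORPH_CLOSE,np.ones((5,5),np.uint8))
        u=proj(n,[[x0[0]+.09,x0[1],.06]])[0]; w=np.zeros_like(m); cv2.circle(w,tuple(int(v) for v in u),95,255,-1); M[n]=m&w
    box=np.array([[x,y,z] for x in(0,.18) for y in(-.065,.065) for z in(.025,.1)])
    def cost(s,ret=0):
        t=0
        for n,m in M.items():
            hull=cv2.convexHull((proj(n,pl(s,box))*16).round().astype(np.int32)); k=np.zeros_like(m)
            cv2.fillConvexPoly(k,hull,255,cv2.LINE_AA,4)
            t-=(np.minimum(k,m).sum()/np.maximum(k,m).sum())
        return t
    best=min((minimize(cost,np.array(x0)+[0,0,a],method='Nelder-Mead',options=dict(initial_simplex=np.array(x0)+[0,0,a]+np.array([[0,0,0],[.02,0,0],[0,.02,0],[0,0,.08]]))) for a in(-.12,0,.12)),key=lambda r:r.fun)
    return best.x,best.fun
E
python3 - <<'E'
from tote import *
ims={n:cv2.imread(f)[:,:,::-1].copy() for n,f in(('side','pics/s2.png'),('scene','pics/c3.png'))}
for k in(ims,{'side':ims['side']},{'scene':ims['scene']}): print(tote(k,[.702,.198,.05]))
E
```

```text
(array([0.69878774, 0.19021903, 0.11444354]), np.float64(-0.9118906564610542))
(array([ 0.71861784,  0.22753017, -0.24026847]), np.float64(-0.2416396547292959))
(array([0.69855127, 0.18951861, 0.11940127]), np.float64(-0.6798038977390991))
```

```bash
python3 - <<'E'
from h import *
hookgo([.435,.168,.33],.1)
hookgo([.435,.168,.22],.1)
E
```

```text
d [-0.0259  0.4526 -0.0486] w [0.0006 0.     0.0226] deg 4.1
d [-0.0259  0.4526 -0.2319] w [0.0006 0.     0.0226] deg 4.1
```

>>> {"method": "step_arm", "body": {
  "commands": [10,-0.026,0.1,-0.03,0,0,0.0226,10,-0.026,0.2,-0.05,0,0,0.0226,10,-0.026,0.3,-0.05,0,0,0.0226,10,-0.026,0.4,-0.05,0,0,0.0226,10,-0.026,0.4526,-0.05,0,0,0.0226,10,-0.026,0.4526,-0.1,0,0,0.0226,10,-0.026,0.4526,-0.16,0,0,0.0226,10,-0.026,0.4526,-0.22,0,0,0.0226,10,-0.026,0.4526,-0.22,0,0,0.0226,10,-0.026,0.4526,-0.22,0,0,0.0226]
}}

```text
clock: 9.2
position: [0.4385, 0.1688, 0.2103]
ee_rot: [0.992, 0.05, 0.114, -0.006]
ft_force: [0.3, -0.0, -0.2]
grip_width: 0.154
grasp_force: 61.7
```

```bash
python3 - <<'E'
from h import *
o=get_obs(); print(o['joint_pos'].round(3),hooknow(o)[0],hooknow(o)[1].as_euler('ZYX'))
hookgo([.435,.168,.148],.1)
hookgo([.5577,.1807,.148],.1)
E
```

```text
[-0.911 -0.232  0.32   2.042  0.199  1.124 -2.13 ] [0.43534755 0.16847228 0.22885164] [ 0.10036891 -0.00243771 -0.00020924]
d [-0.0007 -0.0008 -0.1348] w [-0.      0.0008 -0.0001] deg 0.1
d [ 0.2038  0.0204 -0.1348] w [-0.      0.0008 -0.0001] deg 0.1
```

>>> {"method": "step_arm", "body": {
  "commands": [10,0,0,-0.04,0,0,0,10,0,0,-0.08,0,0,0,10,0,0,-0.12,0,0,0,10,0,0,-0.135,0,0,0,10,0,0,-0.135,0,0,0,10,0,0,-0.135,0,0,0,10,0,0,-0.135,0,0,0,10,0,0,-0.135,0,0,0,10,0,0,-0.135,0,0,0,10,0,0,-0.135,0,0,0]
}}

```text
clock: 10.45
position: [0.4379, 0.1684, 0.1278]
ee_rot: [0.992, 0.05, 0.114, -0.006]
ft_force: [-0.7, 0.1, -0.6]
grip_width: 0.152
grasp_force: 61.6
```

```bash
python3 - <<'E'
from h import *
np.set_printoptions(precision=4,suppress=True)
o=get_obs(); g,r=hooknow(o); print(o['joint_pos'].round(3),g,r.as_euler('ZYX'),'tip',g+r.apply([.165,0,-.03]))
w=snap('wrist','w4.png'); h=cv2.cvtColor(w,cv2.COLOR_RGB2HSV); m=cv2.inRange(h,(108,120,40),(125,255,255)); 
n,l,st,c=cv2.connectedComponentsWithStats(cv2.morphologyEx(m,cv2.MORPH_CLOSE,np.ones((9,9)))); print([x for x in st[1:].tolist() if x[4]>400])
print('tip px',wproj(o,g+r.apply([.165,0,.005])), 'rim px',wproj(o,pl([.70,.195,.1],[[0,.065,.1],[0,-.065,.1],[0,.065,.025],[0,-.065,.025]])))
# red/grey shaft check: view crop stored
cv2.imwrite('pics/w4c.png',cv2.resize(w[0:320,120:520,::-1],None,fx=1.8,fy=1.8))
hookgo([.5577,.1807,.148],.1)
E
```

```text
[-0.909 -0.154  0.343  2.161  0.192  0.929 -2.135] [0.4347 0.1681 0.1464] [ 0.1004 -0.0013 -0.0008] tip [0.5989 0.1846 0.1166]
[]
tip px [[319.9502 -76.0119]] rim px [[ 202.7601 -198.0214]
 [ 437.2731 -197.9713]
 [ 236.302   -83.7732]
 [ 404.6537  -83.73  ]]
d [0.2049 0.021  0.0026] w [ 0.0002  0.0004 -0.0001] deg 0.1
```

View pics/w4c.png

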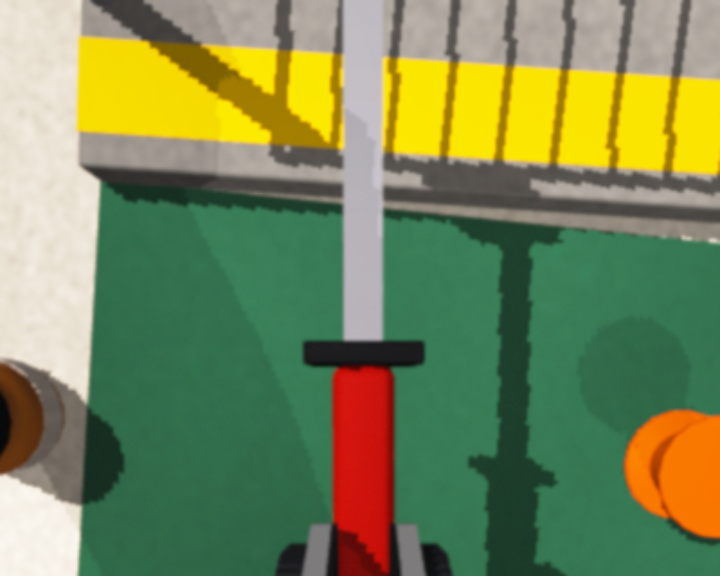

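The hook is held straight, with its shaft vertical in the crop at x≈363 and entering over the tape. That was my tenth picture, so the rest goes by numbers. Inserting.

>>> {"method": "step_arm", "body": {
  "commands": [10,0.03,0.003,0.002,0,0,0,10,0.06,0.006,0.002,0,0,0,10,0.09,0.009,0.002,0,0,0,10,0.12,0.012,0.002,0,0,0,10,0.15,0.015,0.002,0,0,0,10,0.18,0.018,0.002,0,0,0,10,0.205,0.021,0.002,0,0,0,10,0.205,0.021,0.002,0,0,0,10,0.205,0.021,0.002,0,0,0,10,0.205,0.021,0.002,0,0,0]
}}

```text
clock: 11.75
position: [0.5604, 0.181, 0.129]
ee_rot: [0.992, 0.05, 0.113, -0.006]
ft_force: [-0.0, -0.4, -0.1]
grip_width: 0.149
grasp_force: 61.6
```

```bash
cat > st.py <<'E'
from h import *
np.set_printoptions(precision=4,suppress=True)
o=get_obs(); g,r=hooknow(o); print(o['joint_pos'].round(3),'grip',g,r.as_euler('ZYX'),'tip',g+r.apply([.165,0,-.03]),'F',o['ft_force'],'T',o['torque'],o['grip_width'])
E
python3 - <<'E'
from st import *
w=snap('wrist','w5.png'); h=cv2.cvtColor(w,cv2.COLOR_RGB2HSV); m=cv2.inRange(h,(108,120,40),(125,255,255))
print('tip px',wproj(o,g+r.apply([.162,0,.005])).round())
for c in (230,250,270,290,350,370,390,410):
    v=np.where(m[:300,c])[0]; print(c,v.min() if len(v) else None,v.max() if len(v) else None,len(v))
e=pl([.70,.195,.1],[[0,.065,.1],[0,.03,.1],[0,-.03,.1],[0,-.065,.1],[0,.065,.025],[0,.03,.025],[0,-.03,.025],[0,-.065,.025]]);print(wproj(o,e).round())
hookgo(g-[0,0,g[2]-.109],.1)
E
```

```text
[-0.851  0.139  0.449  1.896  0.012  0.903 -1.889] grip [0.5573 0.1807 0.1476] [ 0.1007 -0.001  -0.0005] tip [0.7215 0.1973 0.1178] F [-0.0056 -0.36   -0.0839] T [-0.0028  0.3228  0.0132] 0.14903521007782938
tip px [[320. -69.]]
230 None None 0
250 0 83 84
270 0 83 84
290 None None 0
350 0 2 3
370 0 82 70
390 0 82 83
410 0 46 47
[[211.  37.]
 [270.  37.]
 [371.  37.]
 [431.  37.]
 [241.  82.]
 [284.  82.]
 [358.  83.]
 [401.  83.]]
d [-0.0002 -0.     -0.0645] w [ 0.0001  0.0004 -0.0002] deg 0.1
```

The tote's front bottom edge is at rows 82–83, exactly as predicted. Lowering the tip behind the wall.

>>> {"method": "step_arm", "body": {
  "commands": [10,0,0,-0.02,0,0,0,10,0,0,-0.04,0,0,0,10,0,0,-0.055,0,0,0,10,0,0,-0.064,0,0,0,10,0,0,-0.064,0,0,0,10,-0.005,-0.0005,-0.064,0,0,0,10,-0.012,-0.0012,-0.064,0,0,0,10,-0.02,-0.002,-0.064,0,0,0,10,-0.026,-0.0026,-0.064,0,0,0,10,-0.03,-0.003,-0.064,0,0,0]
}}

```text
clock: 13.05
position: [0.5432, 0.1793, 0.091]
ee_rot: [0.992, 0.05, 0.114, -0.006]
ft_force: [2.9, 1.4, -0.6]
grip_width: 0.158
grasp_force: 61.5
```

```bash
python3 - <<'E'
from st import *
Rs=.024; lip=pl([.716,.102,Rs],[[-.115,0,0]])[0]; print('target lip x at y=0 of shelf',lip)
E
```

```text
[-0.86   0.146  0.443  1.977  0.014  0.815 -1.906] grip [0.54   0.179  0.1096] [ 0.1005 -0.0025 -0.0004] tip [0.7042 0.1956 0.08  ] F [ 2.886   1.3745 -0.5853] T [ 0.0751 -0.2627  0.1005] 0.15816606144665818
target lip x at y=0 of shelf [0.601  0.0992 0.    ]
```

Contact at about 3 N. Dragging, and turning the hook's yaw to match the shelf.

>>> {"method": "step_arm", "body": {
  "commands": [10,-0.012,0.003,0,0,0,-0.004,10,-0.03,0.006,0,0,0,-0.01,10,-0.05,0.009,0,0,0,-0.016,10,-0.07,0.012,0,0,0,-0.021,10,-0.09,0.015,0,0,0,-0.024,10,-0.11,0.017,0,0,0,-0.024,10,-0.125,0.017,0,0,0,-0.024,10,-0.135,0.017,0,0,0,-0.024,10,-0.14,0.017,0,0,0,-0.024,10,-0.14,0.017,0,0,0,-0.024]
}}

```text
clock: 14.3
position: [0.4585, 0.1893, 0.0905]
ee_rot: [0.993, 0.012, 0.113, -0.001]
ft_force: [0.6, 0.7, -1.8]
grip_width: 0.156
grasp_force: 61.7
```

```bash
cat > edge.py <<'E'
from st import *
w=snap('wrist','we%d.png'%(o['clock']*100)); h=cv2.cvtColor(w,cv2.COLOR_RGB2HSV); m=cv2.inRange(h,(108,120,40),(125,255,255))
c=camera_params('wrist'); T=np.eye(4);T[:3,:3]=R.from_quat(o['ee_rot']).as_matrix();T[:3,3]=o['position'];T=T@c['tool_from_camera']
P=[]
for u in range(180,480,10):
    v=np.where(m[:300,u])[0]
    if len(v)<8: continue
    d=T[:3,:3]@np.linalg.inv(c['mtx'])@[u,v.max(),1]; q=T[:3,3]+d*(.025-T[2,3])/d[2]; P.append([u,v.max(),*q[:2]])
P=np.array(P); print(P)   # front bottom edge of the tote, world
E
python3 edge.py
```

```text
[-0.963 -0.025  0.39   2.14   0.172  0.838 -2.221] grip [0.4554 0.1892 0.1091] [ 0.0249 -0.0006 -0.0009] tip [0.6203 0.1933 0.0792] F [ 0.5625  0.7179 -1.8157] T [ 0.0116  0.3217 -0.0247] 0.15565639698620543
[[220.      14.       0.629    0.2628]
 [230.      33.       0.6167   0.2559]
 [240.      41.       0.6117   0.249 ]
 [250.      41.       0.6118   0.242 ]
 [260.      41.       0.612    0.2351]
 [270.      41.       0.6122   0.2282]
 [280.      41.       0.6123   0.2212]
 [290.      41.       0.6125   0.2143]
 [300.      41.       0.6127   0.2074]
 [340.      41.       0.6134   0.1796]
 [350.      41.       0.6135   0.1727]
 [360.      41.       0.6137   0.1658]
 [370.      41.       0.6139   0.1588]
 [380.      41.       0.6141   0.1519]
 [390.      41.       0.6142   0.145 ]
 [400.      41.       0.6144   0.138 ]
 [410.      41.       0.6146   0.1311]
 [420.      41.       0.6148   0.1242]
 [430.      27.       0.6241   0.1178]
 [440.      10.       0.6354   0.1115]]
```

The tote is square to the shelf with its front at x≈0.613. It needs about 13 mm more.

>>> {"method": "step_arm", "body": {
  "commands": [10,-0.004,0,0,0,0,0,10,-0.009,0,0,0,0,0,10,-0.014,0,0,0,0,0,10,-0.018,0,0,0,0,0,10,-0.021,0,0,0,0,0,10,-0.022,0,0,0,0,0,10,-0.022,0,0,0,0,0,10,-0.016,0,0,0,0,0,10,-0.014,0,0,0,0,0,10,-0.014,0,0,0,0,0]
}}

```text
clock: 15.6
position: [0.4504, 0.1893, 0.0904]
ee_rot: [0.993, 0.012, 0.113, -0.001]
ft_force: [0.5, 0.4, -0.5]
grip_width: 0.152
grasp_force: 61.6
```

```bash
cat >> edge.py <<'E'
y=cv2.inRange(h,(24,140,120),(34,255,255))
for u in (200,270,380,450):
    v=np.where(y[:300,u])[0]
    for vv in (v.min(),v.max()):
        d=T[:3,:3]@np.linalg.inv(c['mtx'])@[u,vv,1]; print('tape',u,vv,(T[:3,3]+d*(.025-T[2,3])/d[2])[:2])
E
python3 edge.py
```

```text
[-0.969 -0.044  0.381  2.156  0.184  0.841 -2.242] grip [0.4473 0.1892 0.1091] [ 0.0249 -0.0009 -0.001 ] tip [0.6123 0.1933 0.0792] F [ 0.4868  0.4402 -0.53  ] T [0.0046 0.3291 0.0279] 0.15249733954838948
[[220.      23.       0.6151   0.2628]
 [230.      41.       0.6035   0.2559]
 [240.      48.       0.599    0.2489]
 [250.      48.       0.5992   0.242 ]
 [260.      48.       0.5993   0.235 ]
 [270.      48.       0.5995   0.2281]
 [280.      48.       0.5997   0.2211]
 [290.      48.       0.5999   0.2142]
 [300.      48.       0.6      0.2073]
 [340.      48.       0.6007   0.1795]
 [350.      48.       0.6009   0.1725]
 [360.      48.       0.6011   0.1656]
 [370.      48.       0.6012   0.1586]
 [380.      48.       0.6014   0.1517]
 [390.      48.       0.6016   0.1447]
 [400.      48.       0.6018   0.1378]
 [410.      48.       0.6019   0.1308]
 [420.      48.       0.6021   0.1239]
 [430.      33.       0.6122   0.1175]
 [440.      18.       0.6221   0.1111]]
tape 200 30 [0.6102 0.2766]
tape 200 85 [0.5735 0.2769]
tape 270 66 [0.5875 0.228 ]
tape 270 84 [0.5754 0.2278]Traceback (most recent call last):
  File "edge.py", line 13, in <module>
    for vv in (v.min(),v.max()):
               ~~~~~^^
    return umr_minimum(a, axis, None, out, keepdims, initial, where)
ValueError: zero-size array to reduction operation minimum which has no identity
```

Front wall at x≈0.600–0.605 and the tape spans about 0.574–0.612, square. Now unhook: up 36 mm, back 33 mm, then up.

>>> {"method": "step_arm", "body": {
  "commands": [10,0,0,0.02,0,0,0,10,0,0,0.04,0,0,0,10,0,0,0.06,0,0,0,10,0,0,0.06,0,0,0,10,-0.03,0,0.06,0,0,0,10,-0.055,0,0.06,0,0,0,10,-0.055,0,0.08,0,0,0,10,-0.055,0,0.14,0,0,0,10,-0.055,0,0.2,0,0,0,10,-0.055,0,0.25,0,0,0]
}}

```text
clock: 16.9
position: [0.4181, 0.1895, 0.2431]
ee_rot: [0.993, 0.012, 0.114, -0.002]
ft_force: [0.5, 0.3, -0.6]
grip_width: 0.154
grasp_force: 61.6
```

```bash
python3 - <<'E'
from st import *
hookgo([.43,-.1,.32],-.1,np.radians(10))
hookgo([.416,-.309,.27],-.335,np.radians(50))
E
```

```text
[-0.991 -0.266  0.301  1.999  0.233  1.222 -2.299] grip [0.4149 0.1894 0.2617] [ 0.0249 -0.0027  0.0007] tip [0.58   0.1936 0.2322] F [ 0.5359  0.3349 -0.6013] T [-0.0167  0.2533  0.0152] 0.154461247811856
d [ 0.0196 -0.4825  0.0967] w [ 0.0019  0.0564 -0.0396] deg 12.4
d [-0.0228 -0.8242  0.0209] w [ 0.043   0.2767 -0.107 ] deg 54.0
```

>>> {"method": "step_arm", "body": {
  "commands": [10,0.02,-0.08,0.06,0.002,0.02,-0.01,10,0.02,-0.16,0.1,0.002,0.056,-0.04,10,0.02,-0.24,0.1,0.002,0.056,-0.04,10,0.02,-0.32,0.1,0.002,0.056,-0.04,10,0.02,-0.4,0.1,0.002,0.056,-0.04,10,0.02,-0.48,0.1,0.002,0.056,-0.04,10,0.02,-0.48,0.1,0.002,0.056,-0.04,10,0.02,-0.48,0.1,0.002,0.056,-0.04,10,0.02,-0.48,0.1,0.002,0.056,-0.04,10,0.02,-0.48,0.1,0.002,0.056,-0.04]
}}

```text
clock: 18.15
position: [0.4296, -0.0979, 0.3006]
ee_rot: [0.998, -0.05, 0.026, 0.002]
ft_force: [-0.6, -0.8, -0.8]
grip_width: 0.15
grasp_force: 61.6
```

```bash
python3 - <<'E'
from st import *
hookgo([.416,-.309,.275],-.335,np.radians(50))
E
```

```text
[-0.791 -0.306  0.739  1.821  0.215  1.5   -1.751] grip [ 0.4297 -0.0979  0.3195] [-0.0997  0.1748 -0.0015] tip [ 0.5862 -0.1136  0.2613] F [-0.5967 -0.7809 -0.7614] T [ 0.0364  0.1132 -0.0348] 0.14991964691738893
d [-0.0419 -0.3451 -0.0666] w [ 0.0484  0.2173 -0.0721] deg 42.1
```

>>> {"method": "step_arm", "body": {
  "commands": [10,-0.01,-0.07,0,0.01,0.04,-0.015,10,-0.02,-0.14,0,0.02,0.09,-0.03,10,-0.03,-0.21,0,0.03,0.14,-0.045,10,-0.04,-0.28,0,0.04,0.19,-0.06,10,-0.042,-0.345,0,0.0484,0.2173,-0.072,10,-0.042,-0.345,-0.02,0.0484,0.2173,-0.072,10,-0.042,-0.345,-0.05,0.0484,0.2173,-0.072,10,-0.042,-0.345,-0.0666,0.0484,0.2173,-0.072,10,-0.042,-0.345,-0.0666,0.0484,0.2173,-0.072,10,-0.042,-0.345,-0.0666,0.0484,0.2173,-0.072]
}}

```text
clock: 19.4
position: [0.4049, -0.305, 0.2619]
ee_rot: [0.935, -0.158, -0.312, -0.052]
ft_force: [-0.3, -0.2, 0.5]
grip_width: 0.154
grasp_force: 61.7
```

```bash
python3 - <<'E'
from st import *
hookgo([.416,-.309,.275],-.335,np.radians(50))
hookgo([.416,-.309,.215],-.335,np.radians(50))
E
```

```text
[-0.     0.678  0.835  1.213 -0.199  2.028 -1.081] grip [ 0.4164 -0.309   0.2763] [-0.3355  0.8699 -0.0014] tip [ 0.4952 -0.3365  0.1309] F [-0.3106 -0.1574  0.5177] T [-0.2566 -0.663   0.0135] 0.1539979051983677
d [-0.0007  0.     -0.0022] w [ 0.0006  0.0007 -0.0002] deg 0.2
d [-0.0007  0.     -0.1022] w [ 0.0006  0.0007 -0.0002] deg 0.2
```

```bash
python3 - <<'E'
from st import *
import os
w=snap('wrist','w9.png'); hh=cv2.cvtColor(w,cv2.COLOR_RGB2HSV); m=cv2.inRange(hh,(0,150,80),(8,255,255))|cv2.inRange(hh,(174,150,80),(180,255,255))
v,u=np.where(m[100:330,280:360]); print('red rows',v.min()+100,v.max()+100,'cols at top',u[v<v.min()+12].mean()+280, u[v>v.max()-12].mean()+280)
w4=cv2.imread('pics/w4.png')[:,:,::-1].copy();h4=cv2.cvtColor(w4,cv2.COLOR_RGB2HSV); m=cv2.inRange(h4,(0,150,80),(8,255,255))|cv2.inRange(h4,(174,150,80),(180,255,255))
v,u=np.where(m[100:330,280:360]); print('w4 red rows',v.min()+100,'cols',u[v<v.min()+12].mean()+280)
print('pred',wproj(o,g+r.apply([[.045,0,.012],[-.03,0,.012],[.168,0,.005],[.045,0,-.012]])))
gr=cv2.cvtColor(w,cv2.COLOR_RGB2GRAY)
for row in (60,100,140): print(row,gr[row,270:372:4])
E
```

```text
[-0.     0.678  0.835  1.213 -0.199  2.028 -1.081] grip [ 0.4164 -0.309   0.2763] [-0.3355  0.8699 -0.0014] tip [ 0.4952 -0.3365  0.1309] F [-0.3106 -0.1574  0.5177] T [-0.2566 -0.663   0.0135] 0.1539979051983677
red rows 203 329 cols at top 321.17630057803467 321.73939393939395
w4 red rows 203 cols 321.36712328767123
pred [[319.0957 205.1508]
 [319.1329 366.8092]
 [319.1616 -81.6825]
 [319.4742 205.3215]]
60 [ 94  94  91  93  92  92  92  72  64  38 100 153 153 152 153 152  66  60
  64 222 239 237 240 242 241 242]
100 [ 89  88  89  91  90  92  92  91  91  92 120 160 159 157 158 158  95  93
  91 235 242 244 243 244 244 243]
140 [ 91  91  91  92  92  92  91  91  93  93 121 161 162 161 161 161  95  92
  93  93  93  93 206 241 246 239]
```

No slip in the grip. Lowering onto the forks.

>>> {"method": "step_arm", "body": {
  "commands": [10,-0.0007,0,-0.02,0.0006,0.0007,0,10,-0.0007,0,-0.04,0.0006,0.0007,0,10,-0.0007,0,-0.06,0.0006,0.0007,0,10,-0.0007,0,-0.08,0.0006,0.0007,0,10,-0.0007,0,-0.1,0.0006,0.0007,0,10,-0.0007,0,-0.12,0.0006,0.0007,0,10,-0.0007,0,-0.14,0.0006,0.0007,0,10,-0.0007,0,-0.15,0.0006,0.0007,0,10,-0.0007,0,-0.15,0.0006,0.0007,0,10,-0.0007,0,-0.15,0.0006,0.0007,0]
}}

```text
clock: 20.7
position: [0.404, -0.3058, 0.171]
ee_rot: [0.935, -0.159, -0.314, -0.054]
ft_force: [-0.5, 0.1, -0.5]
grip_width: 0.152
grasp_force: 61.7
```

```bash
python3 - <<'E'
from st import *
hookgo([.416,-.309,.165],-.335,np.radians(50))
E
```

```text
[-0.     0.742  0.804  1.321 -0.237  1.876 -1.092] grip [ 0.4156 -0.3098  0.1853] [-0.3358  0.8746  0.0004] tip [ 0.4937 -0.3371  0.0395] F [-0.453   0.0689 -0.5369] T [-0.2098 -0.6699  0.0121] 0.15235411703153293
d [ 0.0008  0.0013 -0.0339] w [-0.0003 -0.0006  0.0003] deg 0.1
```

>>> {"method": "step_arm", "body": {
  "commands": [10,0.0008,0.0013,-0.005,0,0,0,10,0.0008,0.0013,-0.01,0,0,0,10,0.0008,0.0013,-0.015,0,0,0,10,0.0008,0.0013,-0.02,0,0,0,10,0.0008,0.0013,-0.025,0,0,0,10,0.0008,0.0013,-0.028,0,0,0,10,0.0008,0.0013,-0.031,0,0,0,10,0.0008,0.0013,-0.033,0,0,0,10,0.0008,0.0013,-0.033,0,0,0,10,0.0008,0.0013,-0.033,0,0,0]
}}

```text
clock: 21.95
position: [0.4045, -0.3049, 0.1509]
ee_rot: [0.935, -0.159, -0.314, -0.054]
ft_force: [0.5, -0.2, 1.0]
grip_width: 0.157
grasp_force: 62.1
```

```bash
python3 - <<'E'
from st import *
hookgo([.416,-.309,.165],-.335,np.radians(50))
E
```

```text
[-0.     0.759  0.795  1.339 -0.248  1.843 -1.095] grip [ 0.4161 -0.309   0.1652] [-0.3355  0.8747  0.0006] tip [ 0.4943 -0.3362  0.0194] F [ 0.524  -0.2277  1.0051] T [-0.3959 -0.8101  0.025 ] 0.15684510785544808
d [-0.0001 -0.0001 -0.0004] w [-0.0003 -0.0006  0.0003] deg 0.1
```

>>> {"method": "step_arm", "body": {
  "commands": [10,0,0,-0.001,0,0,0,10,0,0,-0.0015,0,0,0,15,0,0,-0.0015,0,0,0,20,0,0,-0.001,0,0,0,35,0,0,-0.001,0,0,0,50,0,0,-0.001,0,0,0,50,0,0,-0.001,0,0,0,50,0,0,-0.001,0,0,0,50,0,0,-0.001,0,0,0,50,0,0,-0.001,0,0,0]
}}

```text
clock: 23.2
position: [0.4044, -0.3048, 0.1502]
ee_rot: [0.934, -0.159, -0.314, -0.054]
ft_force: [0.2, -0.3, 0.4]
grip_width: 0.587
grasp_force: 0.0
```

```bash
python3 - <<'E'
from st import *
w=snap('wrist','w10.png'); hh=cv2.cvtColor(w,cv2.COLOR_RGB2HSV); m=cv2.inRange(hh,(0,150,80),(8,255,255))|cv2.inRange(hh,(174,150,80),(180,255,255))
v,u=np.where(m[100:400,290:350]); print('red rows',v.min()+100,v.max()+100,'cols',u[v<v.min()+12].mean()+290,u[v>v.max()-12].mean()+290)
z=R.from_quat(o['ee_rot']).as_matrix()[:,2]; print('back off .11:',-.11*z/.6)
print('pred',wproj(o,pl([.416,-.309,-.335],hook2rest([[.045,0,.012],[-.03,0,.012]]))))
E
```

```text
[ 0.     0.76   0.795  1.34  -0.248  1.843 -1.095] grip [ 0.4159 -0.3089  0.1646] [-0.3355  0.8752  0.0007] tip [ 0.494  -0.3361  0.0187] F [ 0.1925 -0.3129  0.3521] T [-0.2305 -0.6648  0.0113] 0.5866765171670987
red rows 204 369 cols 320.55012853470436 321.92241379310343
back off .11: [ 0.1045 -0.0367  0.1461]
pred [[319.2237 205.8251]
 [319.3104 367.6949]]
```

Released, and the hook stayed put. Backing away along the tool axis.

>>> {"method": "step_arm", "body": {
  "commands": [50,0.01,-0.0035,0.014,0,0,0,50,0.03,-0.0105,0.042,0,0,0,50,0.05,-0.0175,0.07,0,0,0,50,0.075,-0.0263,0.105,0,0,0,50,0.1,-0.035,0.14,-0.02,-0.06,0,50,0.1,-0.035,0.2,-0.04,-0.11,0,50,0.1,-0.035,0.25,-0.04,-0.11,0,50,0.1,-0.035,0.3,-0.04,-0.11,0,50,0.1,-0.035,0.3,-0.04,-0.11,0,50,0.1,-0.035,0.3,-0.04,-0.11,0]
}}

```text
clock: 24.5
position: [0.4644, -0.3259, 0.33]
ee_rot: [0.976, -0.166, -0.139, -0.022]
ft_force: [1.1, -0.1, 0.2]
grip_width: 0.582
grasp_force: 0.0
```

```bash
python3 - <<'E'
from st import *
w=snap('wrist','w11.png'); hh=cv2.cvtColor(w,cv2.COLOR_RGB2HSV); m=cv2.inRange(hh,(0,150,80),(8,255,255))|cv2.inRange(hh,(174,150,80),(180,255,255))
pts=pl([.416,-.309,-.335],hook2rest([[.045,0,.012],[-.03,0,.012],[.165,0,.005]])); q=wproj(o,pts); print('pred',q)
cx,cy=q[:2].mean(0).astype(int); n,l,st,c=cv2.connectedComponentsWithStats(m); print([x for x in st[1:].tolist() if x[4]>150])
from tote import tote
s=snap('side','s3.png'); c=snap('scene','c4.png')
print(tote({'scene':c},[.6,.19,.02]))
a=cv2.imread('pics/side0.png')[:,:,::-1]; b=cv2.imread('pics/scene0.png')[:,:,::-1]
# unchanged things: centroids before/after
def cen(im,lo,hi,box):
    x0,y0,x1,y1=box; k=cv2.inRange(cv2.cvtColor(np.ascontiguousarray(im[y0:y1,x0:x1]),cv2.COLOR_RGB2HSV),lo,hi); v,u=np.where(k); return (u.mean()+x0).round(1),(v.mean()+y0).round(1),len(u)
print('spool',cen(b,(5,180,120),(15,255,255),(340,245,375,290)),cen(c,(5,180,120),(15,255,255),(340,245,375,290)))
print('hook seen from side, red',cen(a,(0,150,60),(8,255,255),(245,335,300,375)),cen(s,(0,150,60),(8,255,255),(245,335,300,375)))
for nm,bx in(('bottle',(195,190,240,245)),('jar',(430,330,475,370)),('grey',(195,285,265,350))):
    x0,y0,x1,y1=bx; print(nm,np.abs(b[y0:y1,x0:x1].astype(int)-c[y0:y1,x0:x1]).mean().round(1))
E
```

```text
[-0.044  0.502  0.872  1.173 -0.259  1.881 -1.146] grip [ 0.4704 -0.3279  0.3478] [-0.3391  0.5078 -0.0048] tip [ 0.5925 -0.3711  0.2413] F [ 1.1278 -0.1212  0.1701] T [-0.079  -0.2497 -0.0052] 0.5818309992725847
pred [[319.9904 166.5837]
 [320.1816 236.7654]
 [319.755   73.9674]]
[[412, 155, 13, 35, 392], [225, 165, 20, 34, 411], [312, 167, 16, 74, 1119], [612, 454, 25, 24, 153]]
(array([0.598 , 0.1889, 0.022 ]), np.float64(-0.7495518027864481))
spool (np.float64(356.6), np.float64(267.3), 320) (np.float64(356.7), np.float64(267.0), 308)
hook seen from side, red (np.float64(270.1), np.float64(351.9), 498) (np.float64(270.0), np.float64(351.2), 471)
bottle 6.6
jar 5.2
grey 6.8
```

```bash
python3 -c "
from workcell import *
print(hand_in())"
```

```text
the job is handed in; nothing more can be done
None
```

The job is handed in: the blue tote's front wall measures over the yellow tape and square to the shelf, and the hook is released in both forks of its rest. The bottle, jar, spool and grey tote showed no movement in before-and-after images, and the clock read about 24.5 s of the 69 s allowed.

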